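Weigh the pail on the hook scale

TASK

Weigh the small lidded pail on the spring scale: while it stands on the counter raise its bail upright, then lift the pail by the bail and hang the bail's bare wire in the dips of both prongs of the scale's hook. Let the weight down gently (2 to 3 cm a second) and let go only when the scale carries just the pail's whole weight, so that the hook neither plunges nor springs up nor is ever pressed to its lower stop; the pail must end hanging free and still. Do not tip the pail over or disturb the other things on the counter.

Things in the scene. Friction and masses are not known exactly. Their poses are not given: they have to be found in the camera images.
- pail: small lidded steel pail, slightly tapered, 94 mm across the rim, 82 mm high, flat closed lid. Origin: centre of its underside, z up. Contents unseen; it weighs 0.18 to 0.80 kg in all. The bail pivots on two ears at the rim, on the line 68 mm above the origin along the pail's y. It is light: turning the bail in a tight grip drags or tips it
- bail_wire (a joint): angle of the pail's swing bail: 0 = upright above the lid, +1.45 = lying flat out on the pail's -x side (its start), -1.45 = flat on the +x side. It swings freely and falls to one side when let go off upright. If pinched, pinch lightly (about 5 N) until upright, so that the bar can turn in the fingers
- bail_grip (a point): centre of the bail's straight crown bar, 95 mm from the pivot line. Bar along point y (the pail's y): a round wooden grip 48 mm long, 12 mm thick in the middle, 20 mm of bare 8 mm wire on each side of it, then bends into the legs (122 mm overall). Site z points from pivots to bar. Lying flat the bar is 80 mm above the counter, 47 mm off the pail's rim
- scale: white counter-top spring scale, fixed. Origin: on the counter under the hook's seat, z up, x from the prong tips toward the column. Base plate 185 x 115 x 10 mm under the hook; column 46 x 100 mm, 185 mm high, its centre 100 mm behind the seat. The hook stands on two rods above the column, nothing is higher than the prong tips
- scale_seat (a point): where the bar's centre rests, midway between the hook's two prongs, 292 mm up when unloaded; sinks with the hook; axes as the scale's. Prongs: 7 mm rods along x, 34 mm either side. Each has a dip at x = 0, a shoulder 12 mm higher from x = +18 mm, an upturned tip at x = -24 mm, its top 22 mm above the point. Bar lies along y, wooden grip between the prongs (6 mm play a side); fingers fit there too
- hook_part (a joint): how far the hook has sunk, m: 0 = unloaded (upper stop), 0.105 = lower stop. It rides on a spring of 80 N/m that starts to yield at 0.2 N, with little damping. How far the pail pulls it down depends on the unknown weight (20 to 96 mm). Let go with the load not in balance, it jumps; lower at 2 to 3 cm/s
- honey_jar: glass honey jar with a grey lid, 71 mm across, 110 mm high, a bystander behind the pail; origin at the centre of its underside
- tuna: flat food tin, 86 mm across, 40 mm high, a bystander at the back between pail and scale; origin at the centre of its underside
- apple_0: red apple, 71 mm, a bystander between the robot and the scale; origin at the centre of its underside
- apple_1: red apple, 71 mm, a bystander between the robot and the scale; origin at the centre of its underside
- mug_b: green and white mug, 99 mm high, a bystander at the back left; origin at the centre of its underside
- tomato_timer: kitchen timer shaped like a tomato, 70 mm, a bystander right of the scale; origin at the centre of its underside

How it is judged (in metres and radians):
On the way, in this order (a step that is already met when the one before it is completed fails the run):
1. the bail is raised upright (within 0.2 rad) while the pail stands upright on the counter (value of joint bail_wire between -0.2 and 0.2 rad and height (world z) of pail below 0.008 m and angle between pail's own z axis and vertical below 0.15 rad), for 0.2 s.
2. the bail's wire lies in both dips of the hook and the hook carries load (x of bail_grip in the frame of scale_seat between -0.008 and 0.008 m and y of bail_grip in the frame of scale_seat between -0.012 and 0.012 m and z of bail_grip in the frame of scale_seat between -0.007 and 0.007 m and angle between the y axis of bail_grip and the y axis of scale_seat, either way round below 0.12 rad and value of joint hook_part above 0.008 m and contact force between pail and scale above 0.5 N), for 0.2 s.
At the end, for the whole second after the job is handed in: The bar lies in the dips of both prongs (within 8 mm fore-aft, 12 mm sideways, 7 mm in height, 0.12 rad in yaw); the hook has sunk over 14 mm and carries the pail, which hangs over 15 mm clear of the counter, upright within 0.25 rad, nearly still (pail under 60, hook under 50 mm/s) (x of bail_grip in the frame of scale_seat between -0.008 and 0.008 m and y of bail_grip in the frame of scale_seat between -0.012 and 0.012 m and z of bail_grip in the frame of scale_seat between -0.007 and 0.007 m and angle between the y axis of bail_grip and the y axis of scale_seat, either way round below 0.12 rad and value of joint hook_part above 0.014 m and contact force between pail and scale above 1 N and angle between pail's own z axis and vertical below 0.25 rad and height (world z) of pail above 0.015 m and linear speed of pail below 0.06 m/s and velocity of joint hook_part between -0.05 and 0.05 m/s); the robot touches nothing.
It fails at once if the hook plunges or springs up (faster than 75 mm/s) (velocity of joint hook_part above 0.075 m/s or velocity of joint hook_part below -0.075 m/s).
It fails at once if the hook is pressed to its lower stop (value of joint hook_part above 0.103 m).
It fails at once if the pail is tipped over (angle between pail's own z axis and vertical above 0.7 rad).
It fails at once if another thing is moved more than 30 mm (distance of any of honey_jar, tuna, apple_0, apple_1, mug_b, tomato_timer from where it was at the start of the episode above 0.03 m).
It also fails if it takes over 70 s, if anything falls off the work surface, if the arm or the gripper's body presses on something with over 40 N, if the wrist force passes 120 N, or if a joint passes its speed limit or range.

ROBOT

A 6-joint arm with a two-finger parallel gripper is mounted at the origin on a cart in front of the work surface, level with it; the furniture and walls round the work are solid. World frame = base frame: x ahead of the robot, y to its left, z up, the work surface at z = 0. Lengths are in m, angles in degrees, forces in N, time in s.
With the tool pointing down it reaches from about 0.4 to 0.825 m from the base axis. Payload 7 kg.
Tool frame: the origin (TCP) lies midway between the tips of the shut fingers; the grasp point (between the pads) lies 19 mm behind it; z points along the fingers, y is the direction in which the jaws open and shut (so a half turn about z gives the same grasp; the last joint's range is limited). The gripper opens to 88 mm and grips with 3 to 60 N. Pads are 19 mm wide; open, the fingers measure 130 mm over their backs; the gripper's body (78 mm by 193 mm) begins 47 mm behind the grasp point.
Start: joints at [84.288, 20.546, 0.682, 0, -70.136, -16.507], TCP at [0.255, 0.625, 0.197] pointing down, gripper open.
Joint ranges: [-176.03, 176.03], [-82.01, 121.73], [-58.28, 71.71], [-173.87, 95.51], [-174.79, -0.11], [-173.66, 173.66]. Speed limits (degrees/s): [136.94, 136.94, 172.46, 180, 180, 180].

INTERFACE

Orientations are given as a 3x3 rotation matrix whose columns are the frame's x, y, z axes.
In Python, from rig import robot gives the robot as it stands. Calls block until the motion is done:
- robot.goto(position, orientation): joint-space move of the TCP to a pose.
- robot.servo_line(position, ori=None, speed=0.15): straight line of the TCP; ori=None keeps the orientation; speed is the mean speed in m/s.
- robot.movej(angles): joint-space move.
- robot.move_gripper(opening): opening from 0.0 (shut) to 1.0 (fully open); the grip force is fixed at half the most; returns when the fingers have stopped.
- robot.dwell(seconds).
- robot.ik(position, orientation): joint angles nearest the present ones, or None.
- robot.grab_frame(name): name is "scene" or "top" or "wrist"; returns (picture, depth): 400x640x3 uint8, red, green, blue; 400x640 float32, m along the optical axis (not along the pixel's ray), 0 where there is no reading.
- robot.camera_info(name): a dict with "vfov" (degrees; the focal length in pixels is half the picture's height over the tangent of half this angle, whatever the lens; pixels are square), "cx", "cy" (the principal point, pixels), "k1" (the pictures are not rectified: a ray, as slopes to the right and down, at radius r is drawn at 1 + k1 r^2 times it, then the intrinsics apply), "view" (4x4, takes a point from world to camera coordinates); the wrist camera has in their place "T_tool_cam" (4x4, takes a point from camera to tool coordinates, whose origin is the TCP and whose axes are the flange's). Camera axes: x right, y down, z forward; pixel columns grow to the right and rows downward; lengths in m; the calibration is good to about 2 mm. A picture is of the moment at which its call begins: read the wrist's pose just before it. camera_info takes no time and is no camera call.
A pose or a line that the arm cannot do raises robot.Unreachable and nothing moves.
- robot.job_done(): hands the job in, once; it reports no verdict.
Readings, each from a call of its own:
- robot.read_t(): time.
- robot.read_qpos(): joint angles.
- robot.read_qvel(): joint speeds.
- robot.read_effort(): joint torques, N m.
- robot.read_position(): TCP position.
- robot.read_tcp_rot(): TCP orientation.
- robot.read_force(): force on the tool from outside, world axes, zero at the start.
- robot.read_ft_torque(): the same for the moment, N m.
- robot.read_grip_width(): opening from 0.0 (shut) to 1.0 (fully open).
Only numpy, scipy, OpenCV 4.12 (cv2) and the standard library are available. Lean on these libraries where they do the work, as an engineer would, in place of code of your own. Each camera call takes 0.05 s, during which the arm holds its last target.

## Working session

There is one attempt and no reset: what is moved stays moved. The work goes in short steps, each a Python script; the robot and the scene stay as the last script left them, time stands still between calls to the robot, and variables do not carry over. Pictures are saved under pics/ and viewed, and the job is handed in when it is done.

```bash
ls; mkdir -p pics; python3 - <<'E'
from rig import robot
import cv2
for n in ["scene","top","wrist"]:
    p,d=robot.grab_frame(n); cv2.imwrite(f"pics/a_{n}.png",p[:,:,::-1]); i=robot.camera_info(n); print(n,i, d.min(),d.max())
print(robot.read_t(),robot.read_position(),robot.read_tcp_rot(),robot.read_grip_width())
E
```

```text
pics
scene {'vfov': 45.91872964989547, 'cx': 331.87980378298755, 'cy': 202.1608076822462, 'k1': -0.03125342141332519, 'view': array([[ 0.4609167 , -0.8874366 , -0.00347684, -0.1097655 ],
       [-0.66290604, -0.34169004, -0.66618578,  0.55557963],
       [ 0.59000964,  0.30936097, -0.74577773,  0.93052063],
       [ 0.        ,  0.        ,  0.        ,  1.        ]])} 0.0 3.8469996
top {'vfov': 45.73577188874272, 'cx': 308.12106429539966, 'cy': 193.90168938734823, 'k1': -0.03870898000194009, 'view': array([[ 0.00677409, -0.99996082, -0.00569746,  0.14992777],
       [-0.99139589, -0.00597103, -0.13076133,  0.59172353],
       [ 0.13072219,  0.00653423, -0.9913975 ,  1.42183802],
       [ 0.        ,  0.        ,  0.        ,  1.        ]])} 0.0 2.6014676
wrist {'vfov': 66.07508416633206, 'cx': 322.6185257849003, 'cy': 196.82472055518804, 'k1': 0.0017849098393422282, 'T_tool_cam': array([[-7.00240832e-05, -9.50783745e-01, -3.09855234e-01,
         8.45011741e-02],
       [ 9.99999521e-01, -3.69112608e-04,  9.06624086e-04,
        -1.40682181e-03],
       [-9.76374917e-04, -3.09855022e-01,  9.50783315e-01,
        -1.88282068e-01],
       [ 0.00000000e+00,  0.00000000e+00,  0.00000000e+00,
         1.00000000e+00]])} 0.0 1.6399276
0.15 [0.25509927 0.62448282 0.19603293] [[ 9.25722659e-01 -3.78202882e-01 -3.71572853e-04]
 [-3.78203041e-01 -9.25721803e-01 -1.26647829e-03]
 [ 1.35012649e-04  1.31293764e-03 -9.99999129e-01]] 1.0029285133000478
```

View pics/a_scene.png

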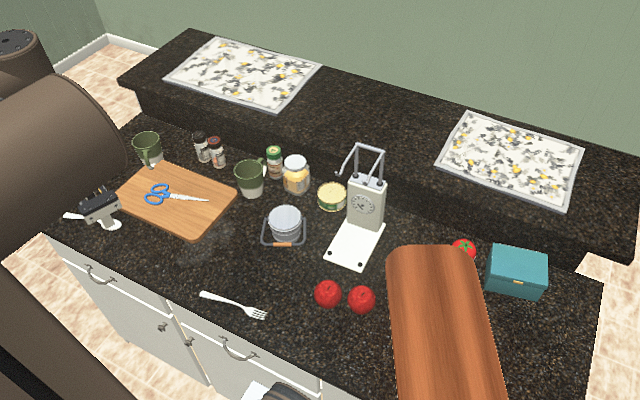

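View pics/a_top.png

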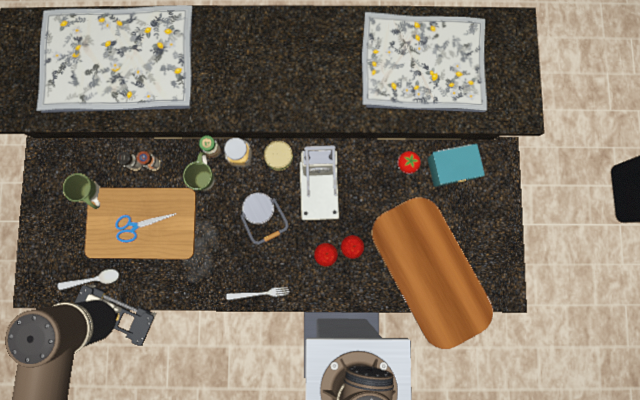

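View pics/a_wrist.png

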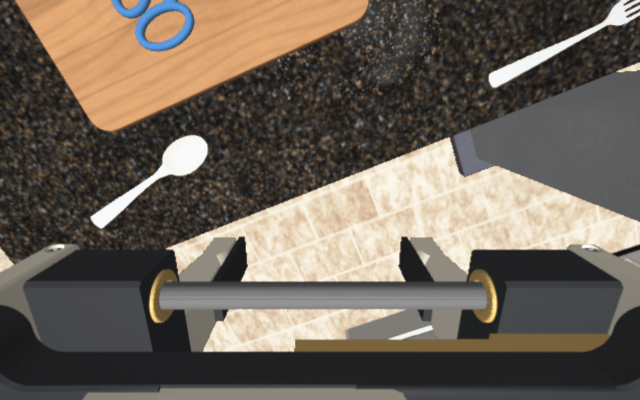

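```bash
cat > h.py <<'E'
from rig import robot
import numpy as np, cv2
def cam(name):
    i=robot.camera_info(name)
    f=200/np.tan(np.radians(i['vfov']/2))
    if name=='wrist':
        T=np.eye(4);T[:3,:3]=robot.read_tcp_rot();T[:3,3]=robot.read_position()
        C=T@i['T_tool_cam']
    else: C=np.linalg.inv(i['view'])
    return dict(f=f,cx=i['cx'],cy=i['cy'],k1=i['k1'],C=C)
def slopes(c,uv):
    uv=np.atleast_2d(np.asarray(uv,float))
    K=np.array([[c['f'],0,c['cx']],[0,c['f'],c['cy']],[0,0,1]])
    return cv2.undistortPoints(uv[:,None],K,np.array([c['k1'],0,0,0.]))[:,0]
def pts_depth(c,uv,z):
    s=slopes(c,uv); P=np.c_[s,np.ones(len(s))]*np.asarray(z)[:,None]
    return P@c['C'][:3,:3].T+c['C'][:3,3]
def onplane(c,uv,h):
    s=slopes(c,uv); D=np.c_[s,np.ones(len(s))]@c['C'][:3,:3].T;o=c['C'][:3,3]
    return o+D*((h-o[2])/D[:,2])[:,None]
def proj(c,P):
    P=np.atleast_2d(P); Q=(P-c['C'][:3,3])@c['C'][:3,:3]
    s=Q[:,:2]/Q[:,2:]; r=(s**2).sum(1,keepdims=True); s=s*(1+c['k1']*r)
    return s*c['f']+[c['cx'],c['cy']]
def grab(name,save=None):
    c=cam(name); p,d=robot.grab_frame(name)
    if save: cv2.imwrite(f'pics/{save}.png',p[:,:,::-1])
    return c,p,d
E
python3 - <<'E'
from h import *
c,p,d=grab('top')
for n,uv in dict(pail=(258,208),grip=(272,237),jar=(236,150),plate=(320,214),dial=(320,157),tuna=(278,155),ap0=(326,254),ap1=(352,247),counter=(240,260)).items():
    print(n,pts_depth(c,[uv],[d[uv[1],uv[0]]])[0].round(3))
np.save('top_d.npy',d)
hsv=cv2.cvtColor(p,cv2.COLOR_RGB2HSV); print(hsv[237,272],hsv[208,258])
cv2.imwrite('pics/topz.png',cv2.resize(p[130:280,200:380,::-1],None,fx=4,fy=4,interpolation=cv2.INTER_CUBIC))
E
```

```text
pail [0.542 0.302 0.084]
grip [0.456 0.26  0.079]
jar [0.712 0.369 0.11 ]
plate [0.531 0.116 0.01 ]
dial [0.676 0.12  0.187]
tuna [0.712 0.248 0.04 ]
ap0 [0.407 0.099 0.056]
ap1 [0.428 0.022 0.065]
counter [ 0.387  0.366 -0.006]
[ 16 151 182] [113  17 200]
```

View pics/topz.png

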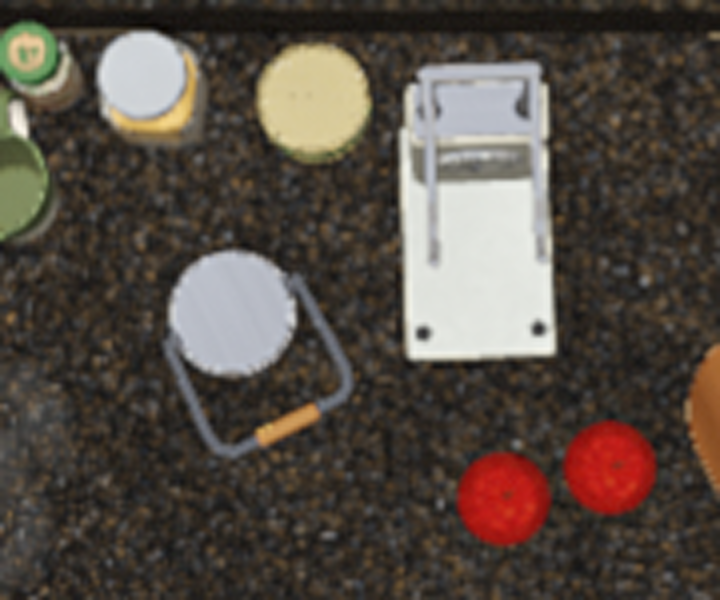

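```bash
cat >> h.py <<'E'
def R_from(z,y):
    z=np.array(z,float);z/=np.linalg.norm(z);y=np.array(y,float);y-=z*(y@z);y/=np.linalg.norm(y)
    return np.c_[np.cross(y,z),y,z]
E
python3 - <<'E'
from h import *
g=np.array([.456,.26,.08]); fx=np.array([.9,.44,0]);fx/=np.linalg.norm(fx)
for t in (30,40,45,50,60):
  for s in (1,-1):
    a=fx*np.sin(np.radians(t))+np.array([0,0,-np.cos(np.radians(t))])
    R=R_from(a,s*(fx+0.01))
    q=robot.ik(g+a*.019,R); q2=robot.ik(g-a*.05,R)
    print(t,s,None if q is None else np.round(q),None if q2 is None else np.round(q2))
for s in (1,-1):
    for x,y,z,f in ((.538,.304,.163-.019,fx),(.538,.304,.35,fx),(.5,.118,.32,[1,0,0]),(.58,.118,.31,[1,0,0]),(.58,.118,.20,[1,0,0])):
        q=robot.ik([x,y,z],R_from([0,0,-1],s*np.array(f)));print(s,x,z,None if q is None else np.round(q))
for s in (1,-1):
    for x in (.35,.42,.5):
        q=robot.ik([x,.21,.40],R_from([0,0,-1],[0,s,0]));print('view',s,x,None if q is None else np.round(q))
E
```

```text
30 1 None None
30 -1 None None
40 1 None None
40 -1 None None
45 1 None None
45 -1 None None
50 1 [   4.    5.  -50. -127.  -21.  -36.] None
50 -1 [   4.    5.  -50. -127.  -21.  144.] None
60 1 None None
60 -1 None None
1 0.538 0.14400000000000002 [ 48.  17. -11.   0. -62. 159.]
1 0.538 0.35 [ 48.  12.   8.   0. -86. 159.]
1 0.5 0.32 [ 35.   2.  -7.   0. -81. 145.]
1 0.58 0.31 [ 30.  10.   1.   0. -81. 150.]
1 0.58 0.2 [ 30.  13. -10.   0. -67. 150.]
-1 0.538 0.14400000000000002 [ 48.  17. -11.   0. -62. -21.]
-1 0.538 0.35 [ 48.  12.   8.   0. -86. -21.]
-1 0.5 0.32 [ 35.   2.  -7.   0. -81. -35.]
-1 0.58 0.31 [ 30.  10.   1.   0. -81. -30.]
-1 0.58 0.2 [ 30.  13. -10.   0. -67. -30.]
view 1 0.35 [  59.  -10.   -8.    0.  -92. -149.]
view 1 0.42 [  51.   -3.   -2.    0.  -91. -141.]
view 1 0.5 [  43.    4.    5.    0.  -91. -133.]
view -1 0.35 [ 59. -10.  -8.   0. -92.  31.]
view -1 0.42 [ 51.  -3.  -2.   0. -91.  39.]
view -1 0.5 [ 43.   4.   5.   0. -91.  47.]
```

```bash
python3 - <<'E'
from h import *
g=np.array([.456,.26,.08]); fx=np.array([.9,.44,0]);fx/=np.linalg.norm(fx); yy=np.array([-fx[1],fx[0],0]);Z=np.array([0,0,1.])
for t in (0,10,15,20,25,30,40,50,60):
  row=[]
  for ps in range(-70,71,10):
    b=fx*np.sin(np.radians(t))-Z*np.cos(np.radians(t))
    a=b*np.cos(np.radians(ps))+yy*np.sin(np.radians(ps))
    n=np.cross(yy,b); 
    r='';
    for s in (1,-1):
      q=robot.ik(g+a*.019,R_from(a,s*n)); r+= '-' if q is None else 'X'
    row.append(r)
  print(t,row)
E
```

```text
0 ['XX', 'XX', 'XX', 'XX', 'XX', 'XX', 'XX', 'XX', 'XX', 'X-', 'XX', 'XX', 'XX', 'XX', 'XX']
10 ['XX', 'XX', 'XX', 'XX', 'XX', 'XX', 'XX', 'XX', 'XX', 'XX', 'XX', 'XX', 'XX', 'XX', 'XX']
15 ['XX', 'XX', 'XX', 'XX', 'XX', 'XX', 'XX', 'XX', 'XX', 'XX', 'XX', 'XX', 'XX', 'XX', 'XX']
20 ['XX', 'XX', 'XX', 'XX', 'XX', '--', '--', '--', 'XX', 'XX', 'XX', 'XX', 'XX', 'XX', 'XX']
25 ['XX', 'XX', 'XX', 'XX', '--', '--', '--', '--', 'XX', 'XX', 'XX', 'XX', 'XX', 'XX', 'XX']
30 ['XX', 'XX', 'XX', '--', '--', '--', '--', '--', '--', 'XX', 'XX', 'XX', 'XX', 'XX', 'XX']
40 ['XX', 'XX', '--', '--', '--', '--', '-X', '--', '--', 'XX', 'XX', 'XX', 'XX', 'XX', 'XX']
50 ['XX', 'XX', '--', '--', '--', '--', '--', 'XX', 'XX', 'XX', 'XX', 'XX', 'XX', 'XX', 'XX']
60 ['XX', 'XX', '--', '--', '--', '--', '--', '--', 'XX', 'XX', 'XX', 'XX', 'XX', 'XX', 'XX']
```

```bash
python3 - <<'E'
from h import *
g0=np.array([.456,.26,.08]); fx=np.array([.9,.44,0]);fx/=np.linalg.norm(fx); yy=np.array([-fx[1],fx[0],0]);Z=np.array([0,0,1.])
piv=g0+fx*.0943-Z*.0114
def pose(th,t,ps,off=0.019):
    b=fx*np.sin(np.radians(t))-Z*np.cos(np.radians(t))
    a=b*np.cos(np.radians(ps))+yy*np.sin(np.radians(ps))
    n=np.cross(yy,b); g=piv-fx*.095*np.sin(th)+Z*.095*np.cos(th)
    return g+a*off,R_from(a,S*n)
for S in (1,-1):
 for t0,p0 in ((15,0),(25,20),(25,30),(35,20),(35,30),(35,40)):
  print(S,t0,p0)
  for k in (-.6,0,.15,.3,.5,.75,1):
    kk=max(k,0)
    P,R=pose(1.45*(1-kk),t0*(1-kk),p0*(1-kk),.019 if k>=0 else -.04)
    q=robot.ik(P,R); print('  ',k,None if q is None else np.round(q))
E
```

```text
1 15 0
   -0.6 [ 58.  -0. -44.  14. -34. -43.]
   0 [ 56.   6. -48.  19. -24. -46.]
   0.15 [ 55.   6. -42.  12. -31. -39.]
   0.3 [ 54.   7. -36.   8. -38. -34.]
   0.5 [ 52.   9. -29.   5. -46. -29.]
   0.75 [ 49.  12. -20.   2. -55. -24.]
   1 [ 47.  17. -11.   0. -62. -21.]
1 25 20
   -0.6 [ 33.  -0. -34. -32. -33.  20.]
   0 [ 35.   7. -33. -37. -28.  26.]
   0.15 [ 40.   5. -34. -24. -29.   8.]
   0.3 [ 43.   4. -33. -15. -33.  -4.]
   0.5 [ 46.   6. -28.  -8. -41. -13.]
   0.75 [ 47.  11. -20.  -3. -52. -19.]
   1 [ 47.  17. -11.   0. -62. -21.]
1 25 30
   -0.6 [ 17.   6. -26. -47. -49.  45.]
   0 [ 20.  12. -26. -51. -43.  49.]
   0.15 [ 28.   8. -26. -40. -41.  31.]
   0.3 [ 34.   7. -26. -29. -40.  14.]
   0.5 [ 41.   7. -24. -17. -44.  -2.]
   0.75 [ 45.  11. -19.  -6. -52. -15.]
   1 [ 47.  17. -11.   0. -62. -21.]
1 35 20
   -0.6 [ 30.  -3. -38. -45. -26.  38.]
   0 [ 28.   5. -35. -54. -23.  50.]
   0.15 [ 41.   2. -39. -30. -19.  16.]
   0.3 [ 46.   2. -39. -14. -22.  -5.]
   0.5 [ 47.   4. -33.  -6. -33. -15.]
   0.75 [ 47.  10. -22.  -2. -48. -20.]
   1 [ 47.  17. -1
[... 1569 characters left out ...]
.5 [ 47.   4. -33.  -6. -33. 165.]
   0.75 [ 47.  10. -22.  -2. -48. 160.]
   1 [ 47.  17. -11.   0. -62. 159.]
-1 35 30
   -0.6 [  10.    5.  -30.  -58.  -47. -116.]
   0 [  13.   11.  -29.  -64.  -42. -110.]
   0.15 [  24.    7.  -29.  -50.  -36. -135.]
   0.3 [  34.    4.  -30.  -33.  -33. -159.]
   0.5 None
   0.75 [ 45.  10. -21.  -6. -49. 165.]
   1 [ 47.  17. -11.   0. -62. 159.]
-1 35 40
   -0.6 [   1.   14.  -24.  -62.  -61. -105.]
   0 [   5.   18.  -25.  -66.  -56. -101.]
   0.15 [  14.   12.  -25.  -57.  -49. -121.]
   0.3 [  24.    8.  -25.  -45.  -43. -142.]
   0.5 [  36.    6.  -24.  -26.  -42. -170.]
   0.75 [ 43.  10. -20.  -9. -49. 169.]
   1 [ 47.  17. -11.   0. -62. 159.]
```

```bash
python3 - <<'E'
from h import *
R=R_from([0,0,-1],[0,-1,0]); t=robot.read_t()
robot.goto([.45,.21,.42],R); robot.dwell(.2); print(robot.read_t()-t)
c,p,d=grab('wrist','w1'); np.savez('w1.npz',p=p,d=d,C=c['C'])
for n,uv in dict(g=(.456,.26,.08),l=(.54,.303,.082),s=(.58,.118,.292)).items(): print(n,proj(c,[uv]).round())
print(robot.read_force(),robot.read_position())
E
```

```text
2.05
g [[294. 145.]]
l [[266.  93.]]
s [[423.  45.]]
[-0.06105751  0.0546497   0.84760767] [0.4499375  0.21050911 0.41954579]
```

View pics/w1.png

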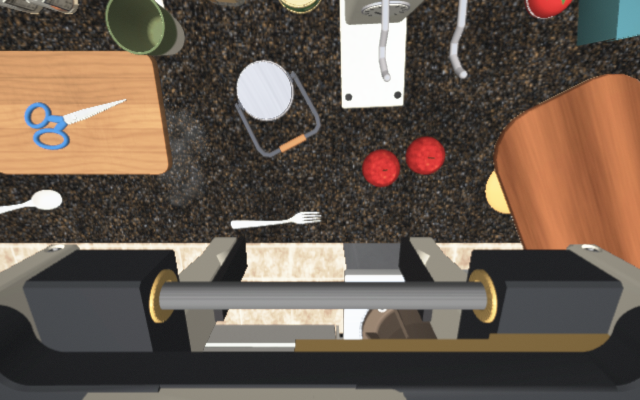

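```bash
cat > meas.py <<'E'
from h import *
def wood(c,p,d,h=.080,roi=None):
    hsv=cv2.cvtColor(p,cv2.COLOR_RGB2HSV)
    m=cv2.inRange(hsv,(8,110,110),(22,255,255))
    if roi: z=np.zeros_like(m); z[roi[1]:roi[3],roi[0]:roi[2]]=255; m&=z
    m=cv2.morphologyEx(m,cv2.MORPH_CLOSE,np.ones((3,3)))
    n,l,s,ce=cv2.connectedComponentsWithStats(m); k=1+np.argmax(s[1:,4]); v,u=np.nonzero(l==k)
    P=onplane(c,np.c_[u,v],h); cen=P.mean(0); w,V=np.linalg.eigh(np.cov((P-cen)[:,:2].T)); ax=V[:,1]
    pr=(P-cen)[:,:2]@ax
    print('wood n',s[k,4],'px',ce[k].round(1),'cen',cen.round(4),'mid',(cen[:2]+ax*(pr.max()+pr.min())/2).round(4),'yaw',np.degrees(np.arctan2(ax[1],ax[0])).round(1),'len',np.ptp(pr).round(4),'depthz',pts_depth(c,np.c_[u,v],d[v,u])[:,2].mean().round(4))
def lid(c,d,ctr,h=.082):
    v,u=np.mgrid[0:400,0:640]; v=v.ravel();u=u.ravel();z=d.ravel();k=z>0
    P=pts_depth(c,np.c_[u,v][k],z[k]); s=(np.abs(P[:,2]-h)<.008)&(np.hypot(*(P[:,:2]-ctr).T)<.055)
    Q=P[s]; m=np.zeros((400,640),np.uint8); m[v[k][s],u[k][s]]=255
    cn,_=cv2.findContours(m,cv2.RETR_EXTERNAL,cv2.CHAIN_APPROX_NONE); cn=max(cn,key=cv2.contourArea)
    (e,r,a)=cv2.fitEllipse(cn)
    B=onplane(c,cn[:,0].astype(float),h)[:,:2]
    A=np.c_[2*B,np.ones(len(B))]; x=np.linalg.lstsq(A,(B**2).sum(1),rcond=None)[0]
    print('lid z',np.median(Q[:,2]).round(4),'circle',x[:2].round(4),'r',np.sqrt(x[2]+x[0]**2+x[1]**2).round(4))
def hook(c,d,zlo=.25):
    v,u=np.mgrid[0:400,0:640]; v=v.ravel();u=u.ravel();z=d.ravel();k=z>0
    P=pts_depth(c,np.c_[u,v][k],z[k]); s=(P[:,2]>zlo)&(P[:,2]<.34)&(P[:,0]>.5)&(P[:,0]<.8)&(np.abs(P[:,1]-.12)<.08)
    return P[s],np.c_[u,v][k][s]
E
python3 - <<'E'
from meas import *
for n in ('wrist','top','scene'):
    c,p,d=grab(n)
    print(n)
    roi=dict(wrist=(240,110,340,180),top=(255,220,300,250),scene=(255,230,310,255))[n]
    wood(c,p,d,.080,roi)
    try: lid(c,d,(.54,.303))
    except Exception as e: print(e)
    P,uv=hook(c,d)
    print(len(P))
    for x0 in np.arange(.54,.74,.01):
        s=(P[:,0]>=x0)&(P[:,0]<x0+.01)
        for lo,hi in ((.05,.12),(.12,.2)):
            q=P[s&(P[:,1]>lo)&(P[:,1]<=hi)]
            if len(q): print(x0.round(2),len(q),np.median(q,0).round(4),end=' | ')
    print()
E
```

```text
wrist
wood n 207 px [292.2 143. ] cen [0.4592 0.2633 0.08  ] mid [0.4592 0.2632] yaw 117.9 len 0.0475 depthz 0.0845
lid z 0.0808 circle [0.5436 0.3051] r 0.0445
1314
0.54 17 [0.549  0.1546 0.3129] | 0.55 103 [0.5556 0.0883 0.3112] | 0.55 87 [0.5549 0.1553 0.3079] | 0.56 92 [0.5648 0.0886 0.2965] | 0.56 79 [0.5648 0.1557 0.2939] | 0.57 87 [0.575  0.0885 0.2877] | 0.57 89 [0.5749 0.156  0.2876] | 0.58 108 [0.5851 0.0889 0.2896] | 0.58 108 [0.5851 0.1562 0.2929] | 0.59 114 [0.5945 0.0892 0.2983] | 0.59 102 [0.5948 0.1565 0.2994] | 0.6 110 [0.6049 0.0897 0.2996] | 0.6 103 [0.6049 0.1571 0.2995] | 0.61 60 [0.6126 0.0901 0.2995] | 0.61 55 [0.6125 0.1578 0.2997] | 
topTraceback (most recent call last):
  File "<stdin>", line 6, in <module>
  File "meas.py", line 7, in wood
    n,l,s,ce=cv2.connectedComponentsWithStats(m); k=1+np.argmax(s[1:,4]); v,u=np.nonzero(l==k)
                                                      ~~~~~~~~~^^^^^^^^^
    return _wrapfunc(a, 'argmax', axis=axis, out=out, **kwds)
    return bound(*args, **kwds)
ValueError: attempt to get argmax of an empty sequence
```

```bash
cat >> h.py <<'E'
YAW=np.radians(26.8)
fx=np.array([np.cos(YAW),np.sin(YAW),0]); yy=np.array([-fx[1],fx[0],0]);Z=np.array([0,0,1.])
G0=np.array([.4597,.2630,.0795]); PIV=G0+fx*.0943-Z*.0114
def pose(th,t,ps,off=0.019):
    b=fx*np.sin(np.radians(t))-Z*np.cos(np.radians(t))
    a=b*np.cos(np.radians(ps))+yy*np.sin(np.radians(ps))
    n=np.cross(yy,b); g=PIV-fx*.095*np.sin(th)+Z*.095*np.cos(th)
    return g+a*off,R_from(a,n)
E
python3 - <<'E'
from h import *
P,R=pose(1.45,35,30,-.07); t=robot.read_t()
robot.goto(P,R); robot.move_gripper(.6); print(robot.read_t()-t, robot.read_position()-P, robot.read_qpos())
c,p,d=grab('wrist','w2'); grab('scene','s2'); print(proj(c,[G0]),robot.read_force())
E
```

```text
1.9667 [-6.84246313e-06 -3.87372828e-05 -3.27188199e-05] [  8.38555916   3.36973934 -28.83046651 -55.53247533 -49.97001746
  62.62230188]
[[323.65174989 197.08968712]] [0.36897166 0.31906592 0.5586613 ]
```

View pics/w2.png

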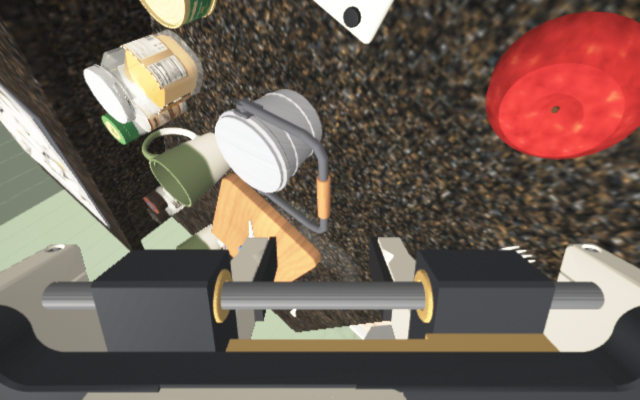

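View pics/s2.png

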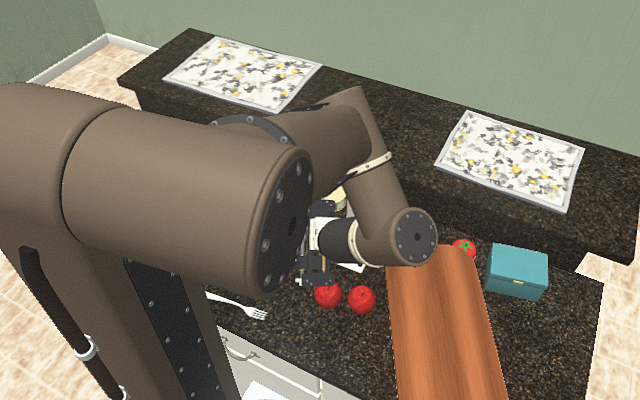

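```bash
python3 - <<'E'
from h import *
for ps,t in ((30,35),(25,30),(20,25)):
    P,R=pose(1.45,t,ps,.019)
    for n,A in dict(a0=(.405,.099,.036),a1=(.428,.024,.036),pail=(.543,.305,.082)).items(): print(ps,t,n,((np.array(A)-P)@R).round(3))
    for sx in(-1,1):
        for sy in (-1,1): print('corner',(P+R@np.array([sx*.039,sy*.0965,-.066])).round(3))
E
```

```text
30 35 a0 [ 0.088  0.126 -0.11 ]
30 35 a1 [ 0.151  0.136 -0.155]
30 35 pail [ 0.026 -0.078  0.026]
corner [0.495 0.292 0.184]
corner [0.354 0.221 0.074]
corner [0.545 0.242 0.152]
corner [0.404 0.171 0.042]
25 30 a0 [ 0.1    0.128 -0.092]
25 30 a1 [ 0.168  0.14  -0.131]
25 30 pail [ 0.019 -0.082  0.021]
corner [0.501 0.301 0.179]
corner [0.352 0.226 0.082]
corner [0.548 0.246 0.15 ]
corner [0.398 0.17  0.054]
20 25 a0 [ 0.11   0.13  -0.072]
20 25 a1 [ 0.181  0.142 -0.104]
20 25 pail [ 0.013 -0.086  0.016]
corner [0.507 0.31  0.172]
corner [0.351 0.231 0.091]
corner [0.55  0.249 0.148]
corner [0.394 0.171 0.067]
```

```bash
python3 - <<'E'
from h import *
P,R=pose(1.45,35,30,.019); t=robot.read_t()
robot.servo_line(P,R,speed=.08); print(robot.read_force())
robot.move_gripper(.20); print(robot.read_t(),robot.read_position()-P,robot.read_force(),robot.read_grip_width())
grab('wrist','w3')
E
```

```text
[-0.05076047  0.15731678 -0.70697394]
6.525 [-2.82655446e-05  6.25772939e-06 -3.15867868e-05] [-0.69834646 -0.72756567 -0.95501434] 0.2024117529621303
```

View pics/w3.png

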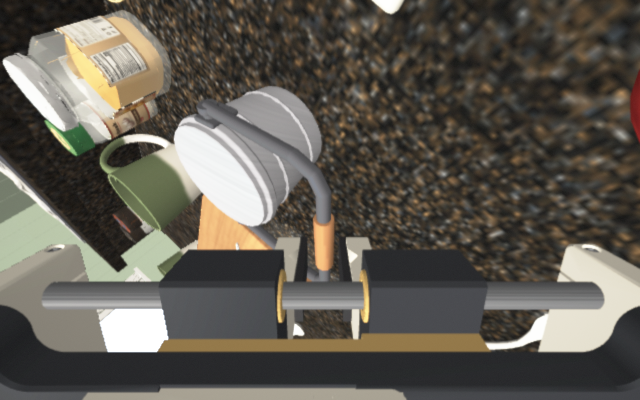

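```bash
python3 - <<'E'
from h import *
for k in np.linspace(.1,1,10):
    P,R=pose(1.45*(1-k),35*(1-k),30*(1-k)); robot.servo_line(P,R,speed=.04)
    print(k.round(1),robot.read_t(),robot.read_force().round(2))
    if abs(k-.3)<.01: grab('wrist','w4')
grab('wrist','w5')
E
```

```text
0.1 7.0417 [-0.44  0.74  0.54]
0.2 7.5083 [ 0.48 -0.12 -0.41]
0.3 7.975 [-0.31  0.32 -0.42]
0.4 8.4917 [-0.11 -0.45  0.  ]
0.5 8.9583 [ 0.72 -0.27  0.11]
0.6 9.425 [ 0.67 -0.41 -0.5 ]
0.7 9.8917 [ 0.26 -0.36 -0.42]
0.8 10.3583 [-0.07 -0.15  0.19]
0.9 10.825 [0.25 0.38 0.61]
1.0 11.2917 [-0.77 -0.15  0.2 ]
```

View pics/w4.png

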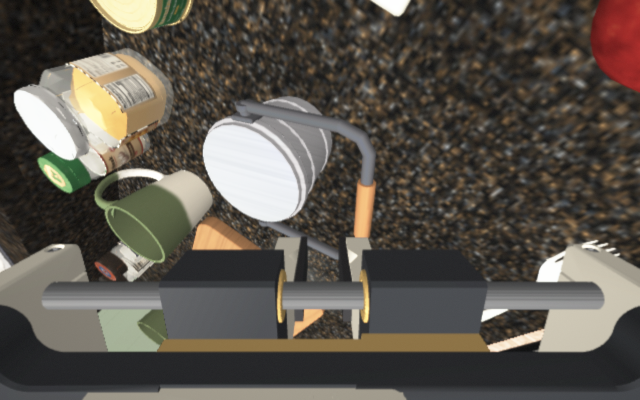

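View pics/w5.png

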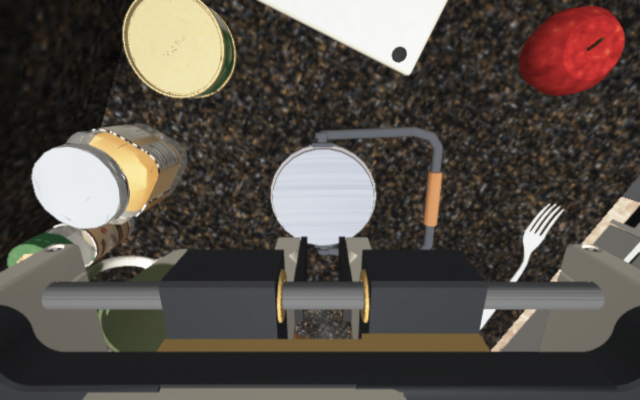

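```bash
python3 - <<'E'
from meas import *
i=robot.camera_info('wrist')
def camat(P,R):
    c=cam('wrist'); T=np.eye(4);T[:3,:3]=R;T[:3,3]=P; c['C']=T@i['T_tool_cam']; return c
c3=camat(*pose(1.45,35,30,.019))
P,R=pose(1.45,35,30,.019)
for off in (-.019,-.005,0,.02): print(off,proj(c3,[P+R[:,2]*off]).round(1), proj(c3,[P+R[:,2]*off+R[:,0]*.024]).round(1),proj(c3,[P+R[:,2]*off+R[:,0]*-.024]).round(1))
c,p,d=grab('wrist'); wood(c,p,d,.08,(400,150,460,240))
wood(c,p,d,.085,(400,150,460,240)); lid(c,d,(.543,.305))
E
```

```text
-0.019 [[324.2 241.5]] [[324.3 204.2]] [[324.2 275.9]]
-0.005 [[324.1 231.9]] [[324.1 196.8]] [[324.  264.4]]
0 [[324.1 228.7]] [[324.1 194.4]] [[324.  260.7]]
0.02 [[323.9 217.5]] [[323.9 185.8]] [[323.9 247.2]]
wood n 745 px [432.4 198.5] cen [0.4594 0.263  0.08  ] mid [0.4589 0.2639] yaw 117.7 len 0.0494 depthz 0.0827
wood n 745 px [432.4 198.5] cen [0.4618 0.2624 0.085 ] mid [0.4614 0.2632] yaw 117.7 len 0.0484 depthz 0.0827
lid z 0.0811 circle [0.5451 0.3035] r 0.044
```

```bash
python3 - <<'E'
from h import *
i=robot.camera_info('wrist')
def camat(P,R):
    c=cam('wrist'); T=np.eye(4);T[:3,:3]=R;T[:3,3]=P; c['C']=T@i['T_tool_cam']; return c
k=.3
for n,a in (('w2',(1.45,35,30,-.07)),('w3',(1.45,35,30,.019)),('w4',(1.45*.7,35*.7,21)),('w5',(0,0,0))):
    c=camat(*pose(*a)); im=cv2.imread(f'pics/{n}.png')
    for s in (-.06,-.024,.024,.06):
        u=proj(c,[G0+yy*s])[0]; cv2.circle(im,tuple(int(v) for v in u),2,(0,255,0),-1); 
    for ph in np.linspace(0,2*np.pi,24):
        u=proj(c,[np.array([.5436,.305,.082])+.047*np.array([np.cos(ph),np.sin(ph),0])])[0]; cv2.circle(im,tuple(int(v) for v in u),1,(0,0,255),-1)
    cv2.imwrite(f'pics/{n}o.png',im)
ims=[cv2.imread(f'pics/{n}o.png')[60:300,150:500] for n in ('w2','w3','w4','w5')]
cv2.imwrite('pics/cmp.png',np.vstack([np.hstack(ims[:2]),np.hstack(ims[2:])]))
E
```

```text
(no output)
```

View pics/cmp.png

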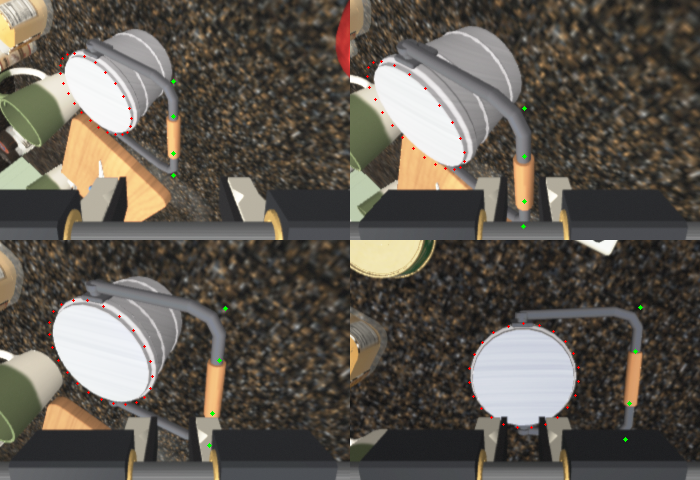

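```bash
python3 - <<'E'
from h import *
p=robot.read_position(); robot.servo_line(p+[0,0,.1],speed=.2)
P,R=pose(1.45,35,30,-.09); robot.goto(P,R); robot.move_gripper(.32)
P,R=pose(1.45,35,30,.024); robot.servo_line(P,R,speed=.1)
robot.move_gripper(.15); print(robot.read_t(),robot.read_force(),robot.read_grip_width())
grab('wrist','v1')
for k in (.05,.1):
    P,R=pose(1.45*(1-k),35,30,.024); robot.servo_line(P,R,speed=.04)
grab('wrist','v2'); print(robot.read_t(),robot.read_force(),robot.read_grip_width())
E
python3 -c "
import cv2,numpy as np
cv2.imwrite('pics/v12.png',np.hstack([cv2.imread(f'pics/v{i}.png')[60:350,140:530] for i in (1,2)]))"
```

```text
15.6167 [-0.5667224   1.22290806  0.32445781] 0.14801566020590942
16.3667 [-2.25837525 -1.92890813  0.18032773] 0.14854567499502092
```

View pics/v12.png

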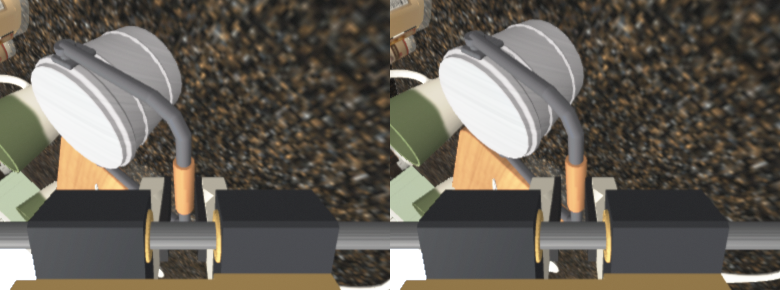

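```bash
python3 - <<'E'
from meas import *
c,p,d=grab('wrist')
lid(c,d,(.543,.305))
v,u=np.mgrid[60:230,140:400]; v=v.ravel();u=u.ravel(); z=d[v,u]; P=pts_depth(c,np.c_[u,v],z)
s=(np.abs(P[:,2]-.082)<.006)&(np.hypot(P[:,0]-.543,P[:,1]-.305)<.04); Q=P[s]; A=np.c_[Q[:,:2],np.ones(len(Q))]; print(np.linalg.lstsq(A,Q[:,2],rcond=None)[0],len(Q))
print('pred grip',proj(c,[pose(1.45*.9,35,30,0)[0]]))
hs=cv2.cvtColor(p,cv2.COLOR_RGB2HSV); m=cv2.inRange(hs,(8,110,110),(22,255,255)); m[:215]=0;m[275:]=0;m[:,:310]=0;m[:,345:]=0
vv,uu=np.nonzero(m); W=pts_depth(c,np.c_[uu,vv],d[vv,uu]); print('wood',np.median(W,0),len(W), pose(1.45*.9,35,30,0)[0]); print(robot.read_force())
E
```

```text
lid z 0.0808 circle [0.5406 0.2945] r 0.0454
[0.00192864 0.01056826 0.07689651] 4284
pred grip [[324.03491534 246.19506519]]
wood [0.46310398 0.2568504  0.09582005] 930 [0.46205291 0.26418854 0.09305438]
[-2.01542383 -1.24919769 -0.0197044 ]
```

```bash
cat >> meas.py <<'E'
def woodz(c,p,d,roi):
    hs=cv2.cvtColor(p,cv2.COLOR_RGB2HSV); m=cv2.inRange(hs,(8,110,110),(22,255,255)); k=np.zeros_like(m); k[roi[1]:roi[3],roi[0]:roi[2]]=255; m&=k
    vv,uu=np.nonzero(m)
    if len(vv)<20: print('no wood');return
    W=pts_depth(c,np.c_[uu,vv],d[vv,uu]); print('wood',np.median(W,0).round(4),len(W))
E
python3 - <<'E'
from meas import *
for k in (.2,.3,.4):
    P,R=pose(1.45*(1-k),35*(1-(k-.1)/.9),30*(1-(k-.1)/.9),.024); robot.servo_line(P,R,speed=.04)
    c,p,d=grab('wrist','x%d'%(k*10)); woodz(c,p,d,(305,190,350,280)); lid(c,d,(.543,.305)); print(robot.read_force(),P-R[:,2]*.024)
E
```

```text
wood [0.4664 0.2603 0.1087] 992
lid z 0.0808 circle [0.5411 0.2973] r 0.0451
[-1.02818702 -0.61981288 -0.13056823] [0.46612992 0.26624799 0.10603726]
wood [0.4715 0.2637 0.1201] 1027
lid z 0.0809 circle [0.5417 0.2988] r 0.0448
[-1.79679175  0.68377856  1.2148817 ] [0.47183858 0.26913164 0.11822389]
wood [0.4782 0.2678 0.1314] 1057
lid z 0.0809 circle [0.5429 0.2993] r 0.045
[-1.2817086  -0.74059255  0.71119661] [0.47905907 0.27277897 0.12935852]
```

View pics/x4.png

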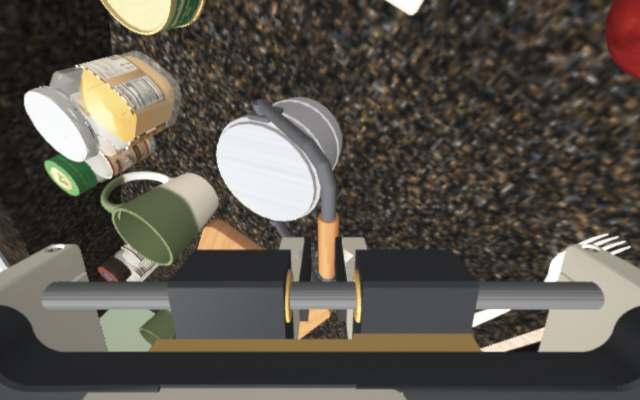

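```bash
python3 - <<'E'
from meas import *
for k in (.5,.6,.7,.8,.9,1):
    P,R=pose(1.45*(1-k),35*(1-(k-.1)/.9),30*(1-(k-.1)/.9),.024); robot.servo_line(P,R,speed=.045)
    if k in(.7,1):
        c,p,d=grab('wrist','x%d'%(k*10)); woodz(c,p,d,(305,190,350,280)); lid(c,d,(.543,.305)); print(robot.read_force(),P-R[:,2]*.024)
print(robot.read_t())
E
```

```text
wood [0.5063 0.2828 0.1578] 1059
lid z 0.0811 circle [0.5499 0.3047] r 0.0411
[-0.00222479 -1.5855284   1.09525416] [0.50813707 0.28746733 0.15425265]
no wood
lid z 0.0811 circle [0.5451 0.3034] r 0.0434
[-0.18162759 -0.05990237  0.72095849] [0.54387084 0.30551775 0.1631    ]
20.5917
```

View pics/x10.png

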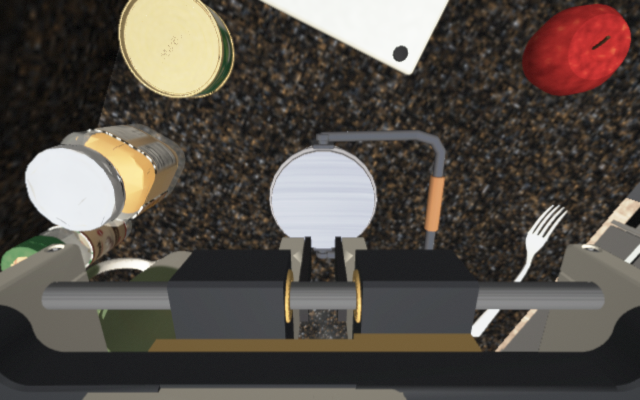

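View pics/x7.png

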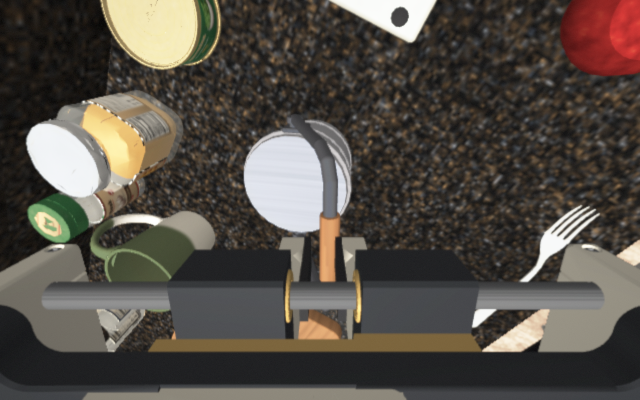

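```bash
python3 - <<'E'
from h import *
p=robot.read_position()
for th,t,ps in ((1.45,35,30),(1.2,35,27),(.9,35,22),(.61,35,15),(.61,35,18),(.45,25.8,14),(.3,17.2,10),(.15,8.6,5),(0,0,0)):
    P,R=pose(th,t,ps,.022); q=robot.ik(P,R); print(th,t,ps,None if q is None else q.round(1))
E
```

```text
1.45 35 30 [ 13.7  12.3 -28.6 -63.8 -41.9  70. ]
1.2 35 27 [ 18.8   8.  -29.1 -58.8 -37.5  60.3]
0.9 35 22 [ 28.7   3.5 -30.8 -48.  -28.7  42.6]
0.61 35 15 [ 45.4   0.2 -40.5 -18.7 -12.4   3.2]
0.61 35 18 [ 38.    1.5 -33.6 -33.7 -20.8  22.7]
0.45 25.8 14 [ 43.9   3.1 -32.7 -14.  -26.3  -2.9]
0.3 17.2 10 [ 45.3   6.8 -26.6  -6.9 -37.4 -12.2]
0.15 8.6 5 [ 46.5  11.9 -19.1  -2.4 -49.3 -17.9]
0 0 0 [ 47.2  18.1 -10.5   0.  -61.4 -20.4]
```

```bash
python3 - <<'E'
from h import *
for th in (.7,.61,.5,.4,.3):
  for t in (np.degrees(th),np.degrees(th)-7):
   for ps in (0,5,10):
    P,R=pose(th,t,ps,.022); q=robot.ik(P,R); print(th,round(t),ps,None if q is None else q.round(1))
print(robot.read_grip_width(),robot.read_force())
E
```

```text
0.7 40 0 None
0.7 40 5 None
0.7 40 10 None
0.7 33 0 None
0.7 33 5 None
0.7 33 10 None
0.61 35 0 None
0.61 35 5 None
0.61 35 10 None
0.61 28 0 None
0.61 28 5 [ 48.3  -0.2 -56.   39.6  -8.1 -58.2]
0.61 28 10 [ 50.1   0.6 -45.    5.2 -15.  -25.5]
0.5 29 0 None
0.5 29 5 [ 47.4   0.  -55.7  41.4  -7.5 -59.2]
0.5 29 10 [ 49.8   0.8 -44.3   5.5 -14.8 -25.4]
0.5 22 0 [ 54.2   2.8 -44.7  23.7 -25.  -47.4]
0.5 22 5 [ 51.7   2.9 -40.   10.  -25.7 -32.1]
0.5 22 10 [ 47.5   3.5 -34.2  -4.1 -28.7 -15.5]
0.4 23 0 [ 53.6   2.8 -45.4  26.3 -23.4 -49.3]
0.4 23 5 [ 51.5   2.9 -40.5  11.7 -24.1 -33.4]
0.4 23 10 [ 47.4   3.6 -34.3  -3.4 -27.3 -15.9]
0.4 16 0 [ 53.    6.1 -34.3  11.9 -35.8 -35.1]
0.4 16 5 [ 49.6   6.2 -30.6   2.4 -36.6 -23.8]
0.4 16 10 [ 45.3   6.8 -26.6  -7.3 -38.7 -12.1]
0.3 17 0 [ 52.9   6.2 -34.6  13.3 -34.4 -36.1]
0.3 17 5 [ 49.5   6.2 -30.8   3.3 -35.2 -24.3]
0.3 17 10 [ 45.3   6.8 -26.6  -6.9 -37.4 -12.2]
0.3 10 0 [ 51.    9.8 -25.6   5.8 -45.4 -28. ]
0.3 10 5 [ 47.5   9.9 -22.7  -1.5 -46.1 -19.3]
0.3 10 10 [ 43.5  10.3 -19.7  -9.  -47.8 -10.4]
0.1521776727304421 [-0.18162759 -0.05990237  0.72095849]
```

```bash
python3 - <<'E'
from meas import *
W=[(1.45,35,30),(1.3,35,30),(1.15,34,26),(1.0,31,21),(.85,28,16),(.7,25,11),(.56,22,6),(.42,20,0)]
for w in W:
    if robot.ik(*pose(*w,.024)) is None: print('bad',w); raise SystemExit
p=robot.read_position(); robot.servo_line(p+[0,0,.1],speed=.25)
P,R=pose(1.45,35,30,-.09); robot.goto(P,R); robot.move_gripper(.32)
P,R=pose(1.45,35,30,.024); robot.servo_line(P,R,speed=.1)
robot.move_gripper(.143); print(robot.read_t(),robot.read_grip_width())
for w in W[1:]:
    P,R=pose(*w,.024); robot.servo_line(P,R,speed=.045)
    if w[0]<.75:
        c,p,d=grab('wrist','y%d'%(w[0]*100)); woodz(c,p,d,(305,190,350,280)); print(robot.read_force().round(2),P-R[:,2]*.024)
print(robot.read_t(),robot.read_grip_width())
E
python3 -c "
import cv2,numpy as np
cv2.imwrite('pics/y.png',np.hstack([cv2.imread(f'pics/y{i}.png')[80:350,200:460] for i in (70,56,42)]))"
```

```text
24.8 0.14412968124894399
wood [0.4882 0.2716 0.1437] 1145
[ 0.04 -0.7  -0.64] [0.48924398 0.27792374 0.14076001]
wood [0.4972 0.2755 0.1512] 1055
[-0.76  0.08  0.12] [0.49882856 0.28276526 0.14858924]
no wood
[-0.13  0.42  0.42] [0.50929453 0.288052   0.15484345]
28.2083 0.14247712371969193
```

View pics/y.png

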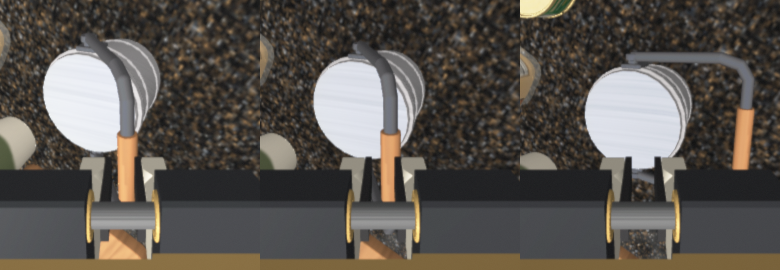

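```bash
python3 - <<'E'
from meas import *
for w,W in (((.7,25,11),(.4882,.2716,.1437)),((.56,22,6),(.4972,.2755,.1512)),((1.45*.7,35*(1-.2/.9),30*(1-.2/.9)),(.4715,.2637,.1201)),((1.45*.3,35*(1-.6/.9),30*(1-.6/.9)),(.5063,.2828,.1578))):
    P,R=pose(*w,.024); print(w[0],((np.array(W)-P)@R).round(4))
c,p,d=grab('wrist')
T=np.eye(4);T[:3,:3]=robot.read_tcp_rot();T[:3,3]=robot.read_position()
for v in range(236,300,6):
    us=np.array([296,300,304,308,312,316,334,338,342,346,350,354]); q=pts_depth(c,np.c_[us,us*0+v],d[v,us]); L=(q-T[:3,3])@T[:3,:3]
    print(v,[tuple((x*1000).round().astype(int)) for x in L])
cv2.imwrite('pics/tips.png',cv2.resize(p[225:320,260:390,::-1],None,fx=5,fy=5))
E
```

```text
0.7 [ 0.0043  0.0022 -0.0292]
0.56 [ 0.0053  0.0034 -0.0288]
1.015 [ 0.0032  0.0016 -0.0285]
0.435 [ 0.0026  0.0029 -0.0287]
236 [(np.int64(-35), np.int64(-25), np.int64(64)), (np.int64(-34), np.int64(-21), np.int64(61)), (np.int64(-33), np.int64(-17), np.int64(60)), (np.int64(9), np.int64(-9), np.int64(-29)), (np.int64(-32), np.int64(-10), np.int64(57)), (np.int64(-31), np.int64(-7), np.int64(55)), (np.int64(9), np.int64(5), np.int64(-31)), (np.int64(9), np.int64(8), np.int64(-30)), (np.int64(-29), np.int64(16), np.int64(50)), (np.int64(-29), np.int64(19), np.int64(50)), (np.int64(-30), np.int64(23), np.int64(53)), (np.int64(-66), np.int64(35), np.int64(128))]
242 [(np.int64(10), np.int64(-15), np.int64(-40)), (np.int64(10), np.int64(-13), np.int64(-40)), (np.int64(9), np.int64(-11), np.int64(-37)), (np.int64(9), np.int64(-9), np.int64(-37)), (np.int64(-38), np.int64(-10), np.int64(58)), (np.int64(-38), np.int64(-7), np.int64(57)), (np.int64(7), np.int64(5), np.int64(-33)), (np.int64(9), np.int64(7), np.int64(-38)), (np.int64(11), np.int64(9), np.int64(-41)), (np.int64(10), np.int64
[... 4324 characters left out ...]
.int64(-112)), (np.int64(31), np.int64(6), np.int64(-112)), (np.int64(30), np.int64(7), np.int64(-112)), (np.int64(31), np.int64(8), np.int64(-112))]
296 [(np.int64(28), np.int64(-9), np.int64(-111)), (np.int64(29), np.int64(-7), np.int64(-113)), (np.int64(29), np.int64(-6), np.int64(-112)), (np.int64(30), np.int64(-5), np.int64(-114)), (np.int64(29), np.int64(-4), np.int64(-113)), (np.int64(29), np.int64(-3), np.int64(-112)), (np.int64(29), np.int64(2), np.int64(-113)), (np.int64(29), np.int64(3), np.int64(-112)), (np.int64(29), np.int64(5), np.int64(-113)), (np.int64(29), np.int64(6), np.int64(-112)), (np.int64(29), np.int64(7), np.int64(-113)), (np.int64(29), np.int64(8), np.int64(-112))]
```

View pics/tips.png

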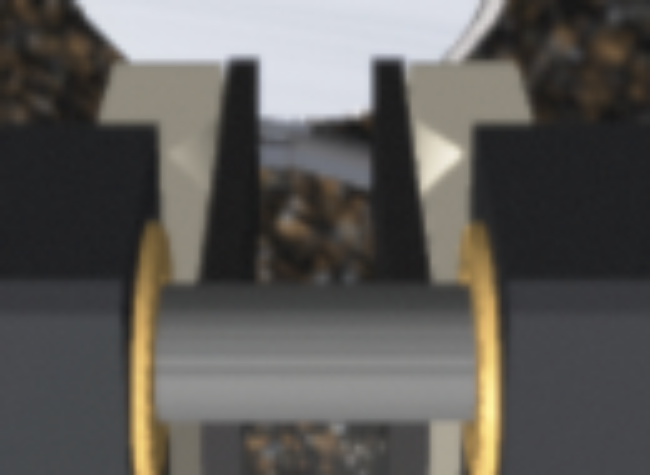

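```bash
python3 - <<'E'
from meas import *
O=.046
W=[(1.45*(1-k),35*(1-max(0,k-.1)/.9),30*(1-max(0,k-.1)/.9)) for k in np.linspace(0,1,11)]
for w in W:
    q=robot.ik(*pose(*w,O))
    if q is None: print('bad',w); raise SystemExit
p=robot.read_position(); robot.servo_line(p+[0,0,.09],speed=.25)
P,R=pose(1.45,35,30,-.06); robot.goto(P,R); robot.move_gripper(.42)
P,R=pose(1.45,35,30,O); robot.servo_line(P,R,speed=.1)
robot.move_gripper(.15); print(robot.read_t(),robot.read_grip_width(),robot.read_force())
c,p,d=grab('wrist','z0')
for w in W[1:3]:
    P,R=pose(*w,O); robot.servo_line(P,R,speed=.045)
c,p,d=grab('wrist','z2'); lid(c,d,(.543,.305)); print(robot.read_t(),robot.read_force())
E
python3 -c "
import cv2,numpy as np
cv2.imwrite('pics/z.png',np.hstack([cv2.imread(f'pics/z{i}.png')[60:350,140:530] for i in (0,2)]))"
```

```text
32.8167 0.15162335876922667 [ 0.44062889  0.48595291 -0.06844178]
lid z 0.0809 circle [0.5401 0.2976] r 0.0456
33.775 [-0.75180028 -0.11968183 -0.41065996]
```

View pics/z.png

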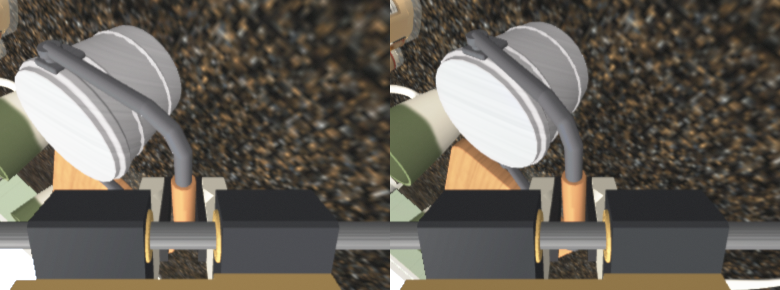

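```bash
python3 - <<'E'
from meas import *
O=.046
W=[(1.45*(1-k),35*(1-max(0,k-.1)/.9),30*(1-max(0,k-.1)/.9)) for k in np.linspace(0,1,11)]
for w in W[3:]:
    P,R=pose(*w,O); robot.servo_line(P,R,speed=.045)
c,p,d=grab('wrist','u1'); lid(c,d,(.543,.305)); print(robot.read_t(),robot.read_force(),robot.read_grip_width())
E
```

```text
lid z 0.0811 circle [0.5333 0.2932] r 0.0312
36.9667 [0.36344414 0.48552347 0.43177166] 0.1485229142474054
```

View pics/u1.png

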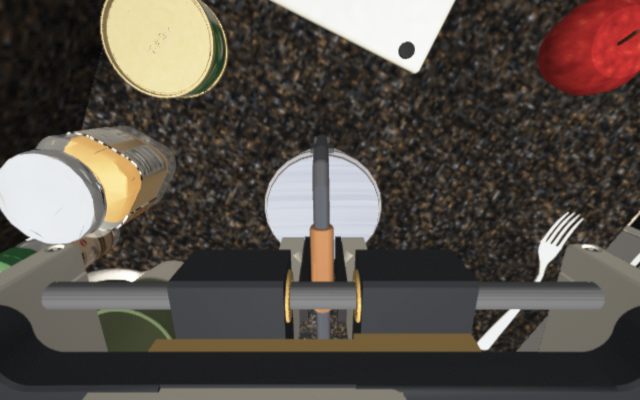

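```bash
python3 - <<'E'
from meas import *
P=robot.read_position();R=robot.read_tcp_rot();c=cam('wrist')
for x in (-.024,.024,.061): print(x,proj(c,[P+R@np.array([x,0,-.046])]).round(1),proj(c,[P+R@np.array([x,0,-.052])]).round(1))
F0=np.mean([(robot.dwell(.02),robot.read_force())[1] for _ in range(15)],0); print('F0',F0)
robot.move_gripper(0.0); print(robot.read_grip_width(),robot.read_t())
F1=np.mean([(robot.dwell(.02),robot.read_force())[1] for _ in range(10)],0); print('F1',F1)
np.save('F0.npy',F0)
c,p,d=grab('wrist','u2'); lid(c,d,(.543,.305))
E
```

```text
-0.024 [[324.5 303.2]] [[324.5 310.4]]
0.024 [[324.6 222.1]] [[324.7 227. ]]
0.061 [[324.8 148.1]] [[324.9 150.2]]
F0 [-0.00171286 -0.07235334  0.09803578]
0.12339083362559176 37.4417
F1 [-0.23031463 -0.90603713  1.84130498]
lid z 0.0811 circle [0.5309 0.288 ] r 0.0287
```

View pics/u2.png

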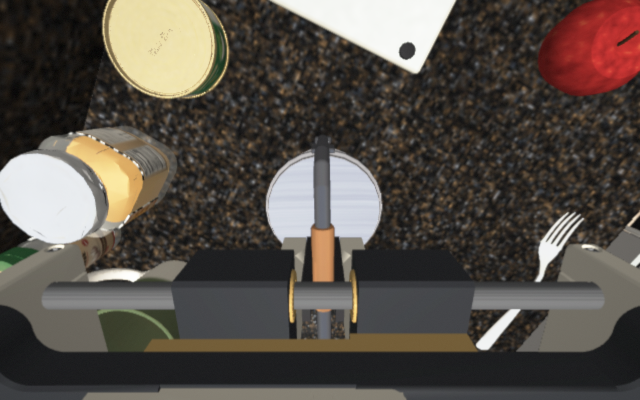

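```bash
python3 - <<'E'
from meas import *
p=robot.read_position()
U=np.radians(2.3); sx=np.array([np.cos(U),np.sin(U),0]); R2=R_from([0,0,-1],-sx)
T=np.array([.577,.1222,0])-sx*.145; T[2]=.291
print([robot.ik(x,R2) is not None for x in (T,T+sx*.145,T+sx*.145-[0,0,.15])])
robot.servo_line(p+[0,0,.03],speed=.05)
print(robot.read_force(),robot.read_grip_width())
robot.servo_line([p[0],p[1],.291],speed=.1)
F=np.mean([(robot.dwell(.02),robot.read_force())[1] for _ in range(10)],0); print(F,robot.read_t(),robot.read_grip_width())
c,p,d=grab('wrist','l1'); grab('top','l1t'); grab('scene','l1s')
E
```

```text
[True, True, True]
[-0.40257862  0.2666412  -6.20213186] 0.12494659376716091
[ 4.40900091e-03 -1.62855057e-02 -5.56681053e+00] 40.1667 0.1255666876279395
```

View pics/l1.png

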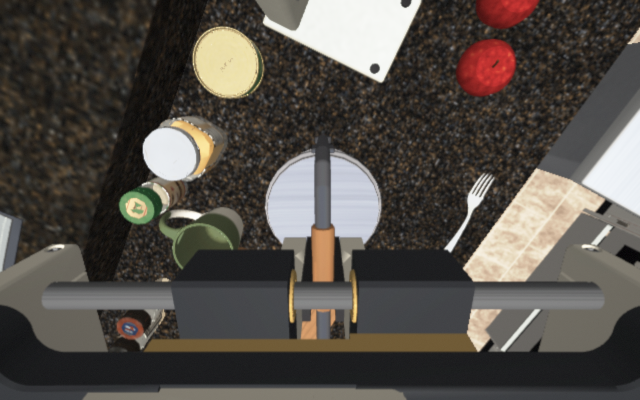

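View pics/l1s.png

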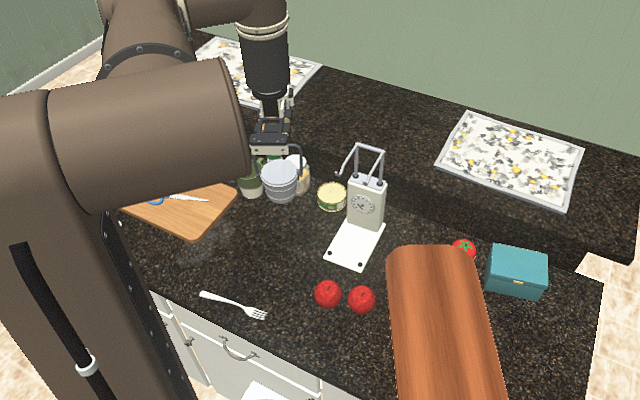

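```bash
cat >> h.py <<'E'
U=np.radians(2.3); sx=np.array([np.cos(U),np.sin(U),0]); R2=R_from([0,0,-1],-sx); SEAT=np.array([.577,.1222,.292])
E
python3 - <<'E'
from meas import *
T=SEAT-sx*.145; T[2]=.291
robot.servo_line(T,R2,speed=.12); robot.dwell(.3)
c,p,d=grab('wrist','m1'); print(robot.read_t())
P,uv=hook(c,d); print(len(P))
for x0 in np.arange(.54,.7,.01):
    s=(P[:,0]>=x0)&(P[:,0]<x0+.01)
    for lo,hi in ((.05,.12),(.12,.2)):
        q=P[s&(P[:,1]>lo)&(P[:,1]<=hi)]
        if len(q): print(x0.round(2),len(q),np.median(q,0).round(4),q[:,2].max().round(3),end=' | ')
F=np.mean([(robot.dwell(.02),robot.read_force())[1] for _ in range(10)],0); print(F)
E
```

```text
42.65
2634
0.54 1 [0.55   0.0853 0.312 ] 0.312 | 0.55 227 [0.5532 0.0845 0.3114] 0.315 | 0.55 118 [0.5548 0.1509 0.301 ] 0.308 | 0.56 64 [0.5652 0.0833 0.2941] 0.302 | 0.56 113 [0.5646 0.1514 0.2904] 0.299 | 0.57 132 [0.576  0.0856 0.2876] 0.291 | 0.57 137 [0.5752 0.1529 0.2873] 0.289 | 0.58 274 [0.5856 0.0866 0.29  ] 0.296 | 0.58 253 [0.5852 0.1536 0.292 ] 0.3 | 0.59 260 [0.5939 0.0868 0.298 ] 0.302 | 0.59 13 [0.5907 0.1522 0.2957] 0.297 | 0.6 183 [0.6049 0.0872 0.2995] 0.302 | 0.61 179 [0.615  0.0875 0.2995] 0.302 | 0.62 159 [0.624  0.0879 0.2994] 0.301 | 0.66 122 [0.6695 0.1582 0.2634] 0.277 | 0.67 69 [0.6735 0.0912 0.2519] 0.255 | 0.67 330 [0.6713 0.156  0.2637] 0.277 | [ 0.09725688  0.35541107 -5.9520529 ]
```

View pics/m1.png

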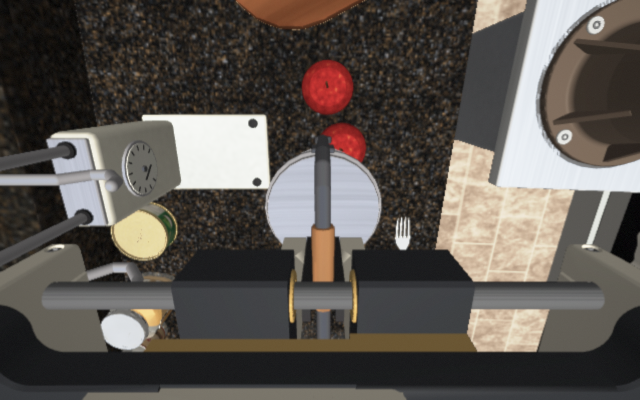

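```bash
sed -i 's/SEAT=np.array(.*$/SEAT=np.array([.577,.1213,.292])/' h.py; cat >> h.py <<'E'
def favg(n=25):
    f=np.array([(robot.dwell(.01),robot.read_force())[1] for _ in range(n)]); return f.mean(0).round(3),f.std(0).round(2)
E
python3 - <<'E'
from meas import *
T=SEAT.copy(); T[2]=.289
robot.servo_line(T,R2,speed=.07); robot.dwell(.2)
print(robot.read_t(),favg()); c,p,d=grab('wrist','n1'); grab('scene','n1s'); grab('top','n1t')
robot.servo_line([T[0],T[1],.292+.007-.046],R2,speed=.03)
print(robot.read_t(),favg()); grab('wrist','n2'); grab('scene','n2s'); grab('top','n2t')
E
python3 -c "
import cv2,numpy as np
a=[cv2.resize(cv2.imread(f'pics/{n}')[y:y+150,x:x+190],None,fx=2,fy=2) for n,x,y in (('n1s.png',270,120),('n2s.png',270,120),('n1t.png',230,100),('n2t.png',230,100))]
cv2.imwrite('pics/n.png',np.vstack([np.hstack(a[:2]),np.hstack(a[2:])]))"
```

```text
45.2417 (array([-0.037, -0.109, -5.863]), array([0.5 , 0.61, 0.61]))
46.95 (array([-0.153,  0.011, -5.958]), array([0.59, 0.43, 0.6 ]))
```

View pics/n.png

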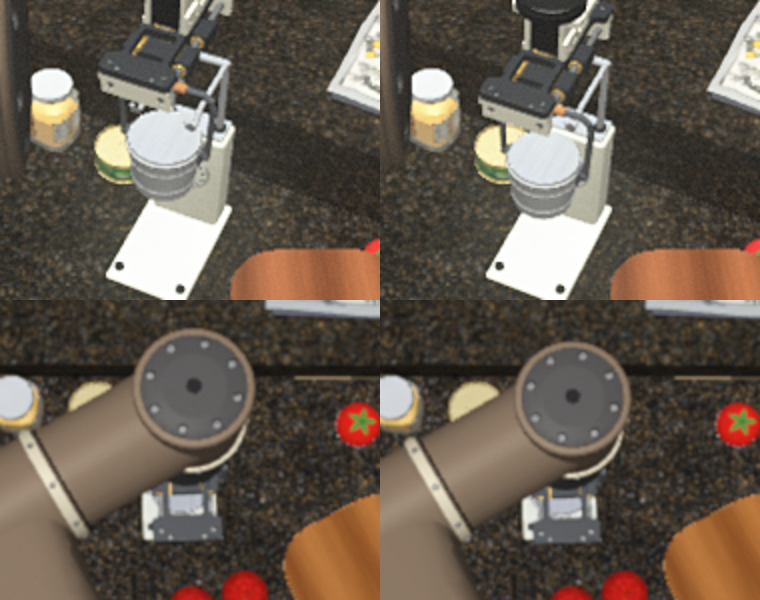

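View pics/n2.png

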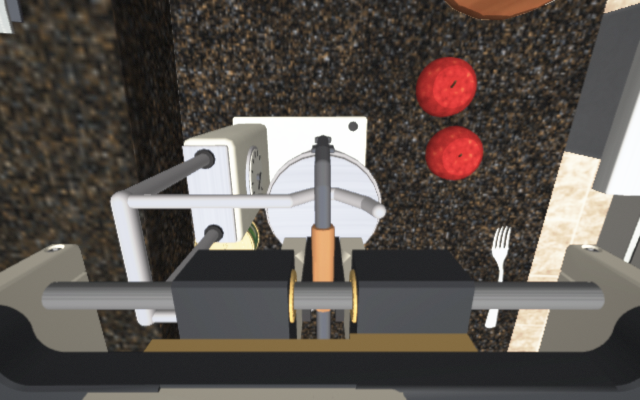

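```bash
python3 - <<'E'
from meas import *
c,p,d=grab('wrist'); P=robot.read_position();R=robot.read_tcp_rot()
Q,uv=hook(c,d); s=(uv[:,1]>170)&(uv[:,1]<226)&(uv[:,0]>280)&(uv[:,0]<400)
L=(Q[s]-P)@R
s2=(L[:,0]>.02)&(L[:,0]<.055); L=L[s2]
for y0 in np.arange(-.04,.04,.004):
    k=(L[:,1]>=y0)&(L[:,1]<y0+.004)
    if k.sum()>3: print(y0.round(3),k.sum(),np.median(L[k],0).round(4),np.percentile(L[k],10,axis=0).round(4)[0],np.percentile(L[k],90,axis=0).round(4)[0])
E
```

```text
-0.024 30 [ 0.0355 -0.0205 -0.0466] 0.0323 0.0375
-0.02 121 [ 0.0354 -0.0179 -0.0464] 0.0326 0.0375
-0.016 122 [ 0.0357 -0.0141 -0.044 ] 0.0327 0.0378
-0.012 124 [ 0.0358 -0.01   -0.0399] 0.0327 0.0376
-0.008 161 [ 0.0367 -0.0048 -0.0445] 0.0282 0.0456
-0.004 439 [ 0.0375 -0.0019 -0.0493] 0.0261 0.0476
-0.0 400 [ 0.0369  0.0015 -0.0485] 0.026 0.0473
0.004 111 [ 0.0357  0.0063 -0.0356] 0.0325 0.0377
0.008 113 [ 0.0358  0.0101 -0.0402] 0.0329 0.0378
0.012 133 [ 0.0357  0.0139 -0.0445] 0.0328 0.0377
0.016 155 [ 0.036   0.0181 -0.0494] 0.033 0.0378
0.02 188 [ 0.0362  0.0219 -0.0584] 0.0333 0.0378
0.024 92 [ 0.0356  0.0253 -0.0602] 0.033 0.0374
```

```bash
python3 - <<'E'
from meas import *
T=SEAT.copy()
T[2]=.243; robot.servo_line(T,R2,speed=.015); print(robot.read_t(),favg(10)[0])
T[2]=.195; robot.servo_line(T,R2,speed=.025); robot.dwell(.2); print(robot.read_t(),favg(25))
grab('wrist','o1')
E
```

```text
48.175 [ 0.311  0.132 -5.186]
50.525 (array([-1.044, -0.278, -1.484]), array([0.4 , 0.55, 0.49]))
```

View pics/o1.png

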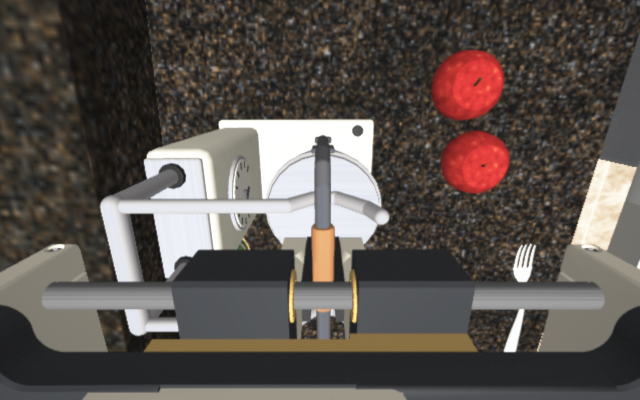

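```bash
python3 - <<'E'
from meas import *
T=SEAT.copy()-sx*.0015
T[2]=.177; robot.servo_line(T,R2,speed=.02); robot.dwell(.15); print(robot.read_t(),favg(30))
E
```

```text
51.9833 (array([ 4.009,  0.431, -0.248]), array([0.47, 0.5 , 0.49]))
```

```bash
python3 - <<'E'
from meas import *
T=SEAT.copy()-sx*.0003
T[2]=.176; robot.servo_line(T,R2,speed=.01); robot.dwell(.15); print(robot.read_t(),favg(40), robot.read_position())
E
```

```text
52.6917 (array([-3.391,  1.984,  0.01 ]), array([0.72, 0.52, 0.49])) [0.5761658  0.12111491 0.17576903]
```

```bash
python3 - <<'E'
from meas import *
T=SEAT.copy()-sx*.0009
T[2]=.175; robot.servo_line(T,R2,speed=.01); robot.dwell(.15); print(robot.read_t(),favg(40), robot.read_position())
c,p,d=grab('wrist','r1'); P=robot.read_position();R=robot.read_tcp_rot(); Q,uv=hook(c,d,.19); s=(uv[:,1]>170)&(uv[:,1]<226)&(uv[:,0]>280)&(uv[:,0]<400)
L=(Q[s]-P)@R; L=L[(L[:,0]>.02)&(L[:,0]<.055)]
for y0 in np.arange(-.02,.03,.004):
    k=(L[:,1]>=y0)&(L[:,1]<y0+.004)
    if k.sum()>3: print(y0.round(3),k.sum(),np.median(L[k],0).round(4))
E
```

```text
53.4417 (array([-1.449,  0.136,  0.027]), array([0.48, 0.59, 0.54])) [0.57621639 0.12118005 0.17506603]
-0.02 132 [ 0.0355 -0.018  -0.0535]
-0.016 134 [ 0.0357 -0.0141 -0.0502]
-0.012 126 [ 0.0355 -0.0101 -0.0462]
-0.008 181 [ 0.0361 -0.005  -0.0441]
-0.004 438 [ 0.0374 -0.0023 -0.0491]
0.0 401 [ 0.037   0.0015 -0.0486]
0.004 128 [ 0.0356  0.006  -0.0434]
0.008 131 [ 0.0357  0.0101 -0.048 ]
0.012 140 [ 0.0357  0.014  -0.0526]
0.016 190 [ 0.036   0.0181 -0.0584]
0.02 204 [ 0.036   0.0219 -0.0666]
0.024 65 [ 0.0355  0.025  -0.0673]
```

```bash
python3 - <<'E'
from meas import *
robot.move_gripper(.17); robot.dwell(.3); print(robot.read_t(),favg(20)[0]); c,p,d=grab('wrist','q1')
robot.move_gripper(.45); robot.dwell(.3); print(robot.read_t(),favg(10)[0]); grab('wrist','q2')
E
python3 -c "
import cv2,numpy as np
cv2.imwrite('pics/q.png',np.hstack([cv2.imread(f'pics/q{i}.png')[80:350,130:530] for i in (1,2)]))"
```

```text
54.475 [-0.077  0.032 -0.077]
55.65 [ 0.11  -0.062  0.025]
```

View pics/q.png

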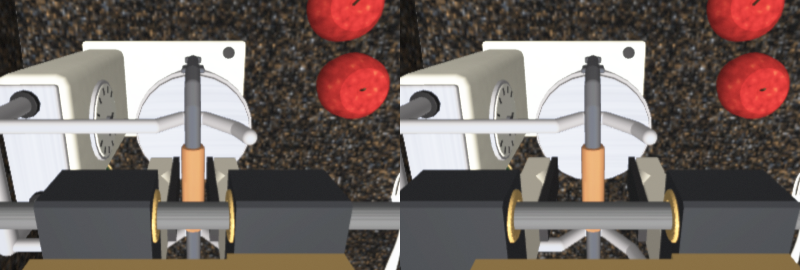

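```bash
python3 - <<'E'
from meas import *
p=robot.read_position(); robot.servo_line(p+[0,0,.03],speed=.04); robot.servo_line(p+[0,0,.17],speed=.12); robot.dwell(.3)
c,p,d=grab('wrist','e1'); grab('scene','e1s'); print(robot.read_t(),robot.read_force())
robot.dwell(.4); c2,p2,d2=grab('wrist'); print(np.abs(p.astype(int)-p2).max(2)[:230].__gt__(25).sum())
wood(c2,p2,d2,.226,(290,100,360,235))
E
python3 -c "
import cv2,numpy as np
cv2.imwrite('pics/e.png',np.hstack([cv2.imread('pics/e1.png')[:300,100:500],cv2.resize(cv2.imread('pics/e1s.png')[110:310,230:490],(390,300))]))"
```

```text
58.4 [ 0.21456499 -0.25403501 -0.51017877]
1177
wood n 444 px [322.5 182.6] cen [0.5766 0.1225 0.226 ] mid [0.5766 0.1223] yaw 92.5 len 0.0471 depthz 0.225
```

View pics/e.png

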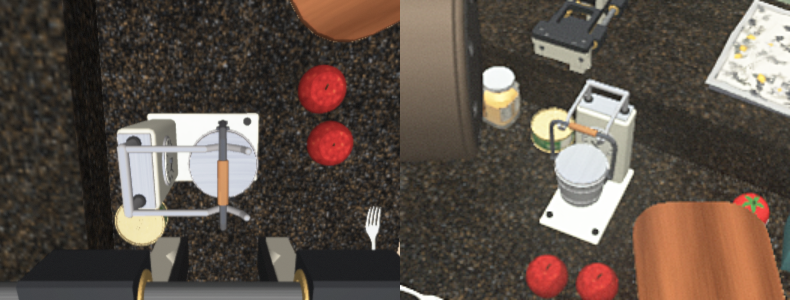

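```bash
python3 - <<'E'
from meas import *
for i in range(4):
    c,p,d=grab('wrist'); 
    v,u=np.mgrid[90:235,250:400]; v=v.ravel();u=u.ravel(); Q=pts_depth(c,np.c_[u,v],d[v,u]); k=(Q[:,2]>.12)&(Q[:,2]<.16)&(np.hypot(Q[:,0]-.577,Q[:,1]-.122)<.06)
    print(robot.read_t(),Q[k].mean(0).round(4),k.sum(),np.abs(robot.read_qvel()).max()); robot.dwell(.15)
E
```

```text
58.9 [0.5761 0.1203 0.1378] 2796 0.06699382186994429
59.1 [0.5761 0.1204 0.1378] 2800 0.08671413174639063
59.3 [0.5761 0.1204 0.1378] 2793 0.11146593691135546
59.5 [0.5762 0.1204 0.1378] 2790 0.07006903872165099
```

Pail stands still in the air: the lid position is constant to 0.1 mm. Handing in.

```bash
python3 -c "
from rig import robot
print(robot.job_done(),robot.read_t())"
```

```text
the job is handed in; nothing more can be done
the job is handed in; nothing more can be done
```

I raised the bail upright with the pail standing on the counter and hung the wire in both dips of the hook. I let go at the balance point, backed off upward and handed in with the robot clock at about 59.5 s of the 70 s allowed.

**Raising the bail:** the first three lifts slipped off the bar. The wrist depth picture showed the fingertips about 30 mm short of the stated TCP. I inserted that much deeper and the fourth lift held. Each time the bail fell back flat; the pail stayed upright within about 2 mm of its place.

**Weight and lowering:** the pail weighed about 5.9 N hanging from the gripper, roughly 0.6 kg. I lowered at 1 to 2.5 cm/s (mean) to a sink of about 71 mm, where the vertical force read 0.03 N. It stayed within 0.1 N of zero as the fingers opened.

**Last checks:**
- **Bar position:** the bar centre lay within about 1 mm of the seat in x and y, at a height of about 0.22 m. Its yaw matched to 0.2°, and the wire sat in the dip of both prongs in the pictures.
- **Pail:** it hung upright, its underside about 56 mm above the counter by calculation. The lid stayed in place to 0.1 mm over 0.6 s.
- **Other things:** the jar, the tin and the apples looked undisturbed in the last picture. I did not re-measure them, nor check the mug and the timer.

**What disagreed:**
- **Seat position:** two wrist views differed by about 2 mm sideways, so I used a value between them.
- **Fore-aft force:** it swung between about -3.4 and +4 N while I centred the bar in the dips. It was -1.4 N before release and zero after.
- **Stillness check:** a raw picture comparison showed some changed pixels just after the arm stopped. The lid measurement that followed showed no motion.

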